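# Find the heavy side of a tumbler drum by feel and hold it down

### The job

The closed drum of the hand-cranked tumbler mixer is out of balance: take hold of its crank handle from above, turn the drum round by hand and feel where it is heavy, then bring the heavy side straight down and keep it there so that a balance weight can be clipped on at the top. Finish while still gripping the handle, with the drum held still; do not let go. Leave the things around the mixer where they stand.

Things in the scene. Friction and masses are not known exactly. Their poses are not given: they have to be found in the camera images.
- hub (a point): Point on the drum's shaft line, fixed (does not turn), level with the middle of the handle's grip, 160 mm above the table. x axis: horizontal, along the shaft, from the handle side towards the drum; z up. The face plate, drum and housing follow in +x. Handle, plate and drum turn as one about this line, without end either way; the handle's circle of 55 mm radius is centred here.
- drum_mid (a point): Centre of the grey drum on the shaft line, 102 mm in +x from hub (fixed, does not turn). Drum 150 mm dia, 45 mm thick, opaque, alike all round, bottom 85 mm above the table. Its heavy side is hidden, at a random angle to the handle, at the start never within 60 degrees of the bottom. A stiff seal rubs with about 0.3 N m both ways, so the drum never swings by itself and stays where left.
- face (a point): Centre of the aluminium face plate (144 mm dia) that carries the handle, 72 mm in +x from hub (fixed, does not turn). The out-of-balance weight makes about 0.22 to 0.29 N m when the heavy side is level with the shaft, none when it is straight up or down. So the handle needs up to about 11 N: most while the heavy side rises, least while it sinks.
- housing (a point): Centre of the top of the mixer's white housing, behind the drum, 213 mm above the table; 100 mm along the shaft, 130 mm wide. The mixer is fixed to the table.
- handle: Crank handle: black round grip, 22 mm dia, 90 mm long, horizontal, parallel to the shaft and 55 mm off it; free space all round. Origin mid-grip, 72 mm from the plate. It spins freely on its pin, so a hand gripping from above need not turn while it goes round. x axis along the grip towards the drum; its other axes spin and mean nothing. Starts anywhere on its circle.
- bottle: Bystander near the mixer: glass bottle with a blue cap, 68 dia x 140 mm. Origin at the centre of its underside.
- tipbox: Bystander near the mixer: orange box of pipette tips with a white deck, 120 x 85 x 61 mm. Origin at the centre of its underside.
- dishes: Bystander near the mixer: low stack of three clear dishes, 90 dia x 42 mm. Origin at the centre of its underside.
- beaker: Bystander near the mixer: glass beaker, 72 dia x 90 mm. Origin at the centre of its underside.
- marker: Bystander near the mixer: marker pen lying flat, 146 x 16 x 15 mm. Origin at the centre of its underside.

How it is judged:
On the way:
1. the drum is turned by its handle, held in the gripper (contact force between the fingers and handle above 1 N and distance of handle from where it was at the start of the episode above 0.02 m), for 0.2 s.
At the end, for the whole second after the job is handed in: the heavy side points straight down within 20 degrees, the drum stands still (under 0.08 rad/s) and the fingers still grip the handle (over 2 N) (angle between drum's own z axis and vertical below 0.35 rad and contact force between the fingers and handle above 2 N and angular speed of drum below 0.08 rad/s); the arm keeps its last pose, push and grip.
It fails at once if a thing beside the mixer is pushed away (over 30 mm) or knocked over (distance of any of bottle, tipbox, dishes, beaker, marker from where it was at the start of the episode above 0.03 m or angle between any of bottle, tipbox, dishes, beaker, marker's own z axis and vertical above 0.5 rad).
It also fails if it takes over 61 s, if anything falls off the work surface, if the arm or the gripper's body presses on something with over 40 N, if the wrist force passes 120 N, or if a joint passes its speed limit or range.

### The arm

A 6-joint arm with a two-finger parallel gripper is mounted at the origin on the work surface. World frame = base frame: x ahead of the robot, y to its left, z up, the work surface at z = 0. Lengths are in m, angles in rad, forces in N, time in s.
With the tool pointing down it reaches from about 0.35 to 0.775 m from the base axis. Payload 5.5 kg.
Tool frame: the origin (TCP) lies at the very end of the fingers, on their centre line; the grasp point (between the pads) lies 19 mm behind it; x points along the fingers, y is the direction in which the jaws open and shut, and the axes are right-handed (so a half turn about x gives the same grasp; the last joint's range is limited). The gripper opens to 85 mm and grips with 20 to 120 N. Pads are 22 mm wide; open, the fingers measure 114 mm over their backs; the gripper's body (76 mm by 85 mm) begins 54 mm behind the grasp point. The pads swing forward as they close: fully open they stand 13 mm farther back than shut.
Start: joints at [1.192, 0.313, 0.046, 1.304, 0, 1.431], TCP at [0.136, 0.559, 0.203] pointing down, gripper open.
Joint ranges: [-2.76, 2.76], [-0.86, 1.69], [-1.03, 1.26], [-2.2, 2.34], [-1.47, 1.5], [-3.14, 3.14]. Speed limits (rad/s): [2.57, 2.57, 3.14, 3.14, 3.14, 3.14].

### API

Orientations are given as a unit quaternion [w, x, y, z].
In Python, from workcell import readout, cams, env, finder gives the robot as it stands.
- The arm moves only by the tool drive_tool, never from a script. Its argument "moves" is a list that holds one entry, the list of rows, each a list of 7 numbers: the shift along the tool's x, y, z in m, then the turn, a rotation vector about the tool's x, y, z in rad, then the closure in counts, from 0 (fully open) to 255 (shut). A call has exactly 5 rows; each row is the pose to reach, as a shift and turn from the pose measured when the call began, along the tool's axes at that moment; what a row does not reach only later rows make up. A row lasts 1/8 s, in which the tool goes at most 62.5 mm and 10.7 degrees, less where a joint would pass 70% of its speed; a pose out of reach is approached as far as the arm can. A call with a gripper value outside its range is refused whole. The fingers move at their own pace and stop on an object; "squeeze" is the grip in N (left out, the last holds). Time passes only in rows, so rows that repeat a pose let the fingers close, or fill a call up. It gives the time, the measured TCP pose, the force and the opening at its end, in the units of the state.
- readout.get_state(): the state, without advancing time (a new reading comes with each control period).
- cams.read_camera(name): name is "scene" or "top"; returns the picture (384x512x3 uint8, blue, green, red); there is no depth.
- cams.camera_params(name): a dict with "mtx" (3x3 intrinsics, pixels), "R" (3x3) and "t" (3): a world point X has camera coordinates R X + t. Camera axes: x right, y down, z forward; pixel columns grow to the right and rows downward; lengths in m; the calibration is good to about 2 mm. A picture is of the moment at which its call begins. camera_params takes no time and is no camera call.
- env.hand_in(): hands the job in, once; it reports no verdict.
Trained networks look in the newest picture that a camera, given by its name, has taken for a name from the list of things; names that differ only in an ending like _2 or _b are one class to them, and where a whole thing is asked for, a point or a joint stands for the part that bears it (a point fixed in the world has none). Each returns a list of dicts, best first, with "conf" (0 to 1); they miss things now and then, are a little off and sometimes report something else, mostly with a low value. They report only what shows in the picture. A call takes as long as a camera call.
- finder.regions_of(camera, name): "pixels" (384x512 bool, what is visible of it) and "point" ([column, row] in pixels, amid what is visible of it).
The state is a dict: "clock": time; "joint_pos": joint angles; "qvel": joint speeds; "tau": joint torques, N m; "tcp_pos": TCP position; "orientation": TCP orientation; "wrist_force": force on the tool from outside, world axes, zero at the start; "ft_torque": the same for the moment, N m; "finger_gap": finger opening in m.
Only numpy, scipy, OpenCV 4.12 (cv2) and the standard library are available. Lean on these libraries where they do the work, as an engineer would, in place of code of your own. Each camera call takes 0.05 s, during which the arm holds its last target.

## Working session

There is one attempt and no reset: what is moved stays moved. The work goes in short steps, Python scripts to look and compute and a tool call to move; the robot and the scene stay as the last step left them, time stands still between calls to the robot, and variables do not carry over. Pictures are saved under pics/ and viewed, and the job is handed in when it is done.

Besides the shell and the picture viewer there is one more tool, called after "Request:" as name(argument=value, ...) on one line, values as JSON. drive_tool: Moves the arm, as the interface text tells. Its arguments: {"type":"object","properties":{"moves":{"type":"array"},"squeeze":{"type":"number"}},"required":["moves"]}

```bash
mkdir -p pics; python3 - <<'E'
from workcell import readout, cams, env, finder
import cv2,numpy as np
s=readout.get_state()
for k,v in s.items(): print(k,np.round(v,3))
for c in ("scene","top"):
    im=cams.read_camera(c); cv2.imwrite(f"pics/{c}0.png",im)
    p=cams.camera_params(c); print(c,{k:np.round(v,3).tolist() for k,v in p.items()})
E
```

```text
clock 0.0
joint_pos [ 1.192  0.314  0.045  1.304 -0.     1.431]
qvel [ 0.002  0.    -0.001 -0.     0.002 -0.001]
tau [ 0.0000e+00 -4.8063e+01  2.9853e+01  1.9000e-02 -0.0000e+00 -0.0000e+00]
tcp_pos [0.136 0.558 0.202]
orientation [ 0.702  0.084  0.702 -0.085]
wrist_force [-0.916 -0.126  0.71 ]
ft_torque [-0.053 -0.051  0.026]
finger_gap 0.086
scene {'mtx': [[424.676, 0.0, 250.093], [0.0, 424.676, 200.133], [0.0, 0.0, 1.0]], 'R': [[-0.725, 0.689, 0.001], [0.459, 0.484, -0.745], [-0.513, -0.54, -0.667]], 't': [0.392, -0.208, 1.404]}
top {'mtx': [[497.292, 0.0, 260.892], [0.0, 497.292, 187.291], [0.0, 0.0, 1.0]], 'R': [[0.003, -1.0, 0.004], [-0.984, -0.004, -0.18], [0.18, -0.004, -0.984]], 't': [0.052, 0.618, 1.163]}
```

View pics/scene0.png

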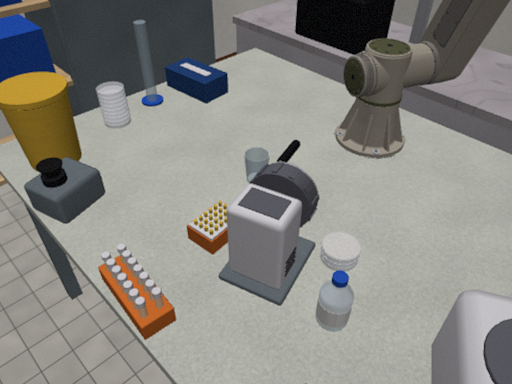

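View pics/top0.png

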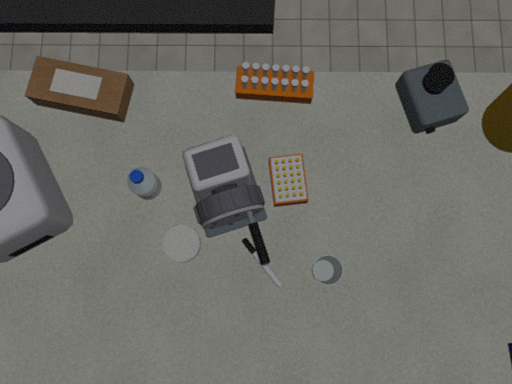

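The top view shows the housing at about (218,165), the drum at (230,203), the handle running from (250,212) to (266,263), and the marker below it at about (262,262). The scene view shows the handle at (289,152).

```bash
cat > h.py <<'E'
from workcell import readout, cams, env, finder
import cv2,numpy as np
def ray(c,uv):
    p=cams.camera_params(c);K,R,t=map(np.array,(p['mtx'],p['R'],p['t']))
    d=R.T@np.linalg.solve(K,[uv[0],uv[1],1.]); return -R.T@t,d
def at_z(c,uv,z):
    o,d=ray(c,uv); return o+d*(z-o[2])/d[2]
def proj(c,X):
    p=cams.camera_params(c);K,R,t=map(np.array,(p['mtx'],p['R'],p['t']))
    x=K@(R@np.array(X)+t); return x[:2]/x[2]
E
python3 - <<'E'
from h import *
for c in ("scene","top"):
    for n in ("handle","hub","housing","face","drum_mid","bottle","tipbox","dishes","beaker","marker"):
        try: r=finder.regions_of(c,n)
        except Exception as e: print(c,n,repr(e)); continue
        for q in r[:2]:
            m=q['pixels'].astype(np.uint8); rc=cv2.minAreaRect(cv2.findNonZero(m))
            print(c,n,round(q['conf'],2),np.round(q['point'],1),m.sum(),np.round(cv2.boxPoints(rc)).tolist())
            if n in("handle",): np.save(f"{c}_{n}.npy",m)
            if n in("bottle","tipbox","dishes","beaker","marker"): print('   at z~h', np.round(at_z(c,q['point'],{'bottle':.1,'tipbox':.06,'dishes':.04,'beaker':.05,'marker':.015}[n]),3))
            break
print(readout.get_state()['clock'])
im=cv2.imread("pics/top0.png"); cv2.imwrite("pics/topz.png",cv2.resize(im[120:300,160:360],None,fx=3.3,fy=3.3,interpolation=cv2.INTER_CUBIC))
im=cv2.imread("pics/scene0.png"); cv2.imwrite("pics/scenez.png",cv2.resize(im[130:310,190:370],None,fx=3.3,fy=3.3,interpolation=cv2.INTER_CUBIC))
E
```

```text
scene handle 0.66 [289.4 154.3] 222 [[278.0, 158.0], [295.0, 138.0], [302.0, 144.0], [285.0, 164.0]]
scene hub 0.65 [272.7 230.5] 10107 [[197.0, 267.0], [268.0, 125.0], [354.0, 168.0], [283.0, 310.0]]
scene housing 0.94 [273.3 230.4] 10188 [[198.0, 268.0], [269.0, 126.0], [354.0, 169.0], [283.0, 311.0]]
scene face 0.67 [267.3 231.3] 10066 [[199.0, 270.0], [265.0, 125.0], [352.0, 165.0], [286.0, 309.0]]
scene drum_mid 0.65 [272.6 232.5] 9803 [[200.0, 269.0], [267.0, 127.0], [351.0, 167.0], [284.0, 309.0]]
scene bottle 0.88 [333.1 302.5] 1663 [[311.0, 326.0], [326.0, 267.0], [359.0, 276.0], [344.0, 334.0]]
   at z~h [0.662 0.356 0.1  ]
scene tipbox 0.79 [209.7 230.3] 1388 [[182.0, 229.0], [222.0, 199.0], [245.0, 229.0], [206.0, 259.0]]
   at z~h [0.688 0.016 0.06 ]
scene dishes 0.66 [339.8 251. ] 1193 [[320.0, 268.0], [324.0, 231.0], [361.0, 234.0], [357.0, 271.0]]
   at z~h [0.501 0.258 0.04 ]
scene beaker 0.85 [255.7 161.1] 574 [[245.0, 147.0], [268.0, 147.0], [268.0, 181.0], [245.0, 181.0]]
   at z~h [ 0.41  -0.115  0.05 ]
top handle 0.78 [257.  241.4] 432 [[246.0, 224.0], [256.0, 2
[... 392 characters left out ...]
.0, 131.0], [281.0, 260.0], [213.0, 280.0]]
top bottle 0.88 [143.8 182.3] 877 [[120.0, 185.0], [136.0, 161.0], [167.0, 182.0], [151.0, 206.0]]
   at z~h [0.621 0.331 0.1  ]
top tipbox 0.62 [286.8 181.9] 1775 [[266.0, 157.0], [303.0, 153.0], [308.0, 203.0], [272.0, 207.0]]
   at z~h [ 0.631 -0.009  0.06 ]
top dishes 0.74 [181.4 243.7] 1097 [[155.0, 243.0], [181.0, 218.0], [207.0, 244.0], [181.0, 269.0]]
   at z~h [0.481 0.247 0.04 ]
top beaker 0.62 [329.7 270.2] 731 [[311.0, 256.0], [341.0, 256.0], [341.0, 285.0], [311.0, 285.0]]
   at z~h [ 0.418 -0.111  0.05 ]
top marker 0.6 [222.5 190.2] 6215 [[175.0, 152.0], [242.0, 131.0], [282.0, 259.0], [215.0, 280.0]]
   at z~h [0.618 0.151 0.015]
1.1
```

```bash
ls -la .
```

```text
total 408
drwxr-xr-x  3 agent agent   4096 Dec  7 02:56 .
drwxr-xr-x 23 root  root    4096 Dec  7 02:55 ..
-rw-r--r--  1 agent agent    417 Dec  7 02:56 h.py
drwxr-xr-x  2 agent agent   4096 Dec  7 02:56 pics
-rw-r--r--  1 agent agent 196736 Dec  7 02:56 scene_handle.npy
-rw-r--r--  1 agent agent 196736 Dec  7 02:56 top_handle.npy
```

View pics/topz.png

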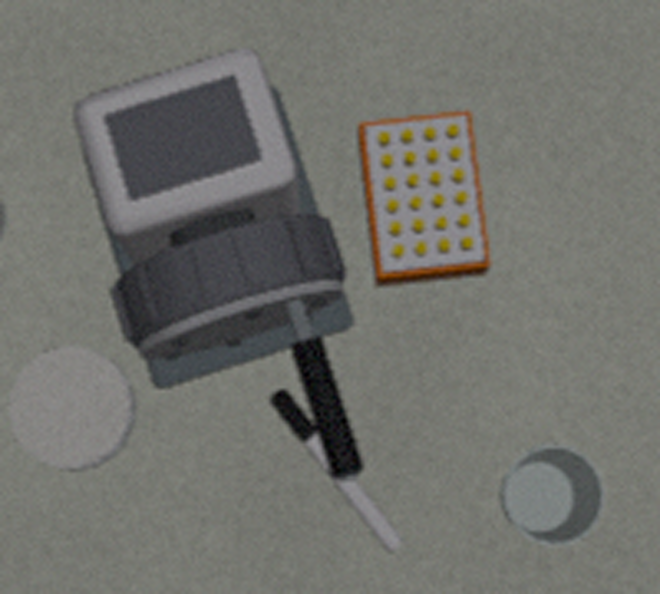

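View pics/scenez.png

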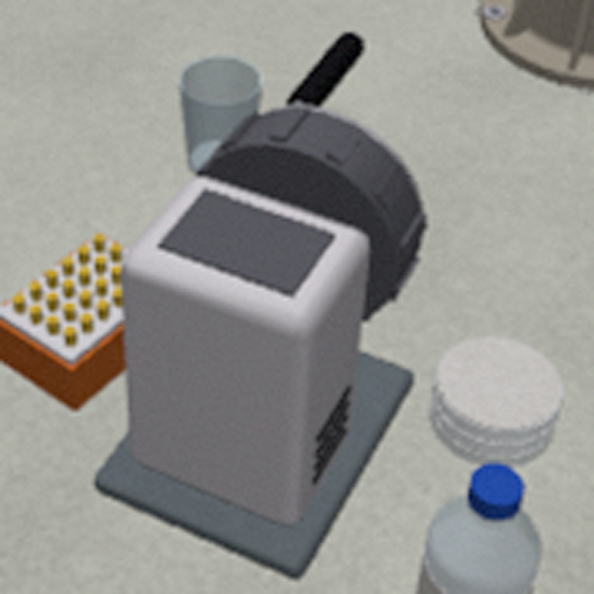

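```bash
cat > fit.py <<'E'
from h import *
from scipy.optimize import least_squares
T=lambda x,y:(160+x/3.3,120+y/3.3); S=lambda x,y:(190+x/3.3,130+y/3.3)
def fr(p):
    x,y,yaw,a=p; ax=np.array([np.cos(yaw),np.sin(yaw),0]); l=np.array([-ax[1],ax[0],0]); return np.array([x,y,.16]),ax,l,a
def model(p):
    h,ax,l,a=fr(p); r=l*np.sin(a)*.055+np.array([0,0,1])*np.cos(a)*.055
    hc=h+r
    return hc-.045*ax, hc+.045*ax
# housing: panel centre on top, direction
tc=[T(75,95),T(255,48),T(300,180),T(118,238)]
W=np.array([at_z('top',c,.213) for c in tc]); print(np.round(W,3), [round(np.linalg.norm(W[i]-W[(i+1)%4]),3) for i in range(4)])
pc=np.array([at_z('top',c,.213) for c in (T(105,117),T(237,75),T(262,160),T(130,200))]); print('panel',np.round(pc,3),pc.mean(0))
f=(pc[0]+pc[1]-pc[2]-pc[3]);print('yaw panel',np.arctan2(f[1],f[0])); f=W[0]+W[1]-W[2]-W[3]; print('yaw top',np.arctan2(f[1],f[0]))
sc=np.array([at_z('scene',c,.213) for c in (S(200,188),S(335,238),S(293,296),S(158,245))]); print('scene panel',np.round(sc,3),sc.mean(0))
f=sc[0]+sc[3]-sc[1]-sc[2];print('lateral scene', np.arctan2(f[1],f[0])+np.pi/2)
ft=T(346,470); pe=T(307,340); fs=S(350,44)
# triangulate free end
A=[];
o1,d1=ray('top',ft);o2,d2=ray('scene',fs)
M=np.stack([d1,-d2],1);s=np.linalg.lstsq(M,o2-o1,rcond=None)[0];P=(o1+s[0]*d1+o2+s[1]*d2)/2
print('free end',P,np.linalg.norm(o1+s[0]*d1-o2-s[1]*d2)); print('plate end at same z',at_z('top',pe,P[2]))
C=(pc.mean(0)+sc.mean(0))/2
print('panel centre',C)
def res(p):
    e,q=model(p); r=[]
    r+=list(proj('top',e)-ft)+list(proj('scene',e)-fs)+list(proj('top',q)-pe)
    h,ax,l,a=fr(p)
    # panel centre lies on shaft line laterally
    for X in (pc.mean(0),sc.mean(0)): r.append(((X-h)@l)*500)
    # plate edge: rim extreme points in top
    r+= [(p[2]-YAW)*60]
    return r
g=pc[0]+pc[1]-pc[2]-pc[3];YAW=np.arctan2(g[1],g[0])
for a0 in(0,1.5,3,4.5):
    s=least_squares(res,[.45,.12,YAW,a0]); print(np.round(s.x,4),round(s.cost,2),np.round(s.fun,1))
E
python3 fit.py
```

```text
[[0.673 0.224 0.213]
 [0.706 0.107 0.213]
 [0.617 0.076 0.213]
 [0.578 0.193 0.213]] [np.float64(0.122), np.float64(0.094), np.float64(0.123), np.float64(0.1)]
panel [[0.658 0.204 0.213]
 [0.687 0.118 0.213]
 [0.63  0.101 0.213]
 [0.603 0.186 0.213]] [0.64477023 0.15237545 0.213     ]
yaw panel 0.30012959659478766
yaw top 0.3201910837351538
scene panel [[0.634 0.099 0.213]
 [0.607 0.189 0.213]
 [0.662 0.206 0.213]
 [0.689 0.12  0.213]] [0.64774   0.1537736 0.213    ]
lateral scene 0.2975191938263868
free end [0.43155821 0.0459396  0.20081599] 0.00048784611937586434
plate end at same z [0.51420779 0.07139148 0.20081599]
panel centre [0.64625511 0.15307453 0.213     ]
[ 0.4615  0.0955  0.302  -0.7783] 0.71 [ 0.4  0.7  0.2  0.2 -0.3 -0.7 -0.1  0.1  0.1]
[ 0.4615  0.0955  0.302  -0.7783] 0.71 [ 0.4  0.7  0.2  0.2 -0.3 -0.7 -0.1  0.1  0.1]
[0.4615 0.0955 0.302  5.5049] 0.71 [ 0.4  0.7  0.2  0.2 -0.3 -0.7 -0.1  0.1  0.1]
[0.4615 0.0955 0.302  5.5049] 0.71 [ 0.4  0.7  0.2  0.2 -0.3 -0.7 -0.1  0.1  0.1]
```

The fit is consistent: the hub is at (0.4615, 0.0955), yaw 0.302, and the handle height comes out at 0.199 m, against 0.201 m triangulated. Next I'll plan the approach.

```bash
cat >> h.py <<'E'
from scipy.spatial.transform import Rotation as Ro
HUB=np.array([.4615,.0955,.16]);YAW=.302
AX=np.array([np.cos(YAW),np.sin(YAW),0]);L=np.array([-AX[1],AX[0],0]);Z=np.array([0,0,1.])
def rot(s): w,x,y,z=s['orientation']; return Ro.from_quat([x,y,z,w])
def goalR(s):
    R=rot(s).as_matrix(); y=L if R[:,1]@L>0 else -L; x=-Z
    return Ro.from_matrix(np.stack([x,y,np.cross(x,y)],1))
def hpos(a,along=0): return HUB+.055*(np.sin(a)*L+np.cos(a)*Z)+along*AX
def rel(s,P):
    R=rot(s); return np.r_[R.inv().apply(np.array(P)-s['tcp_pos']),(R.inv()*goalR(s)).as_rotvec()]
E
python3 - <<'E'
from h import *
s=readout.get_state(); print(np.round(rot(s).as_matrix(),2))
h=hpos(-.778); print(h)
print(np.round(rel(s,h+[0,0,.06]),3)); print(np.round(rel(s,h+[0,0,-.019]),3))
E
```

```text
[[ 0.    0.24  0.97]
 [ 0.    0.97 -0.24]
 [-1.    0.   -0.  ]]
[0.47298143 0.0586449  0.19917753]
[-0.056 -0.406  0.446 -0.541  0.    -0.   ]
[ 0.023 -0.406  0.446 -0.541  0.    -0.   ]
```

Request:
drive_tool(moves=[[[-0.056,-0.04,0.045,-0.1,0,0,0],[-0.056,-0.081,0.089,-0.2,0,0,0],[-0.056,-0.12,0.133,-0.3,0,0,0],[-0.056,-0.16,0.178,-0.4,0,0,0],[-0.056,-0.203,0.223,-0.541,0,0,0]]])

```text
clock: 1.72
tcp_pos: [0.3011, 0.3145, 0.2596]
orientation: [0.699, -0.106, 0.699, 0.107]
wrist_force: [0.7, 0.5, 0.0]
finger_gap: 0.0852
```

```bash
cat > st.py <<'E'
from h import *
import sys
s=readout.get_state(); print(s['clock'],np.round(s['tcp_pos'],4),np.round(s['wrist_force'],2),s['finger_gap'])
h=hpos(-.778)
print(np.round(rel(s,h+[0,0,.06]),3)); print(np.round(rel(s,h+[0,0,-.019]),3))
E
python3 st.py
```

```text
1.725 [0.3011 0.3145 0.2596] [0.73 0.5  0.  ] 0.08521012512195536
[ 0.    -0.295  0.088  0.001  0.001 -0.   ]
[ 0.079 -0.296  0.088  0.001  0.001 -0.   ]
```

Request:
drive_tool(moves=[[[0,-0.06,0.018,0,0,0,0],[0,-0.12,0.036,0,0,0,0],[0,-0.18,0.054,0,0,0,0],[0,-0.24,0.072,0,0,0,0],[0,-0.295,0.088,0,0,0,0]]])

```text
clock: 2.35
tcp_pos: [0.474, 0.0571, 0.2599]
orientation: [0.7, -0.106, 0.698, 0.107]
wrist_force: [0.7, 0.3, -0.2]
finger_gap: 0.0851
```

```bash
python3 st.py; python3 - <<'E'
from h import *
for c in ("scene","top"):
    im=cams.read_camera(c); 
    for a in (-.778,):
        for d in(-.045,.045):
            u=proj(c,hpos(a,d)); cv2.circle(im,tuple(int(round(v)) for v in u),1,(0,0,255),-1)
    cv2.imwrite(f"pics/{c}1.png",cv2.resize(im[100:310,170:380],None,fx=2.8,fy=2.8))
E
```

```text
2.35 [0.474  0.0571 0.2599] [ 0.66  0.33 -0.18] 0.08506730623783863
[ 0.001  0.002 -0.001  0.     0.002 -0.   ]
[ 0.08   0.002 -0.001  0.     0.002 -0.   ]
```

View pics/scene1.png

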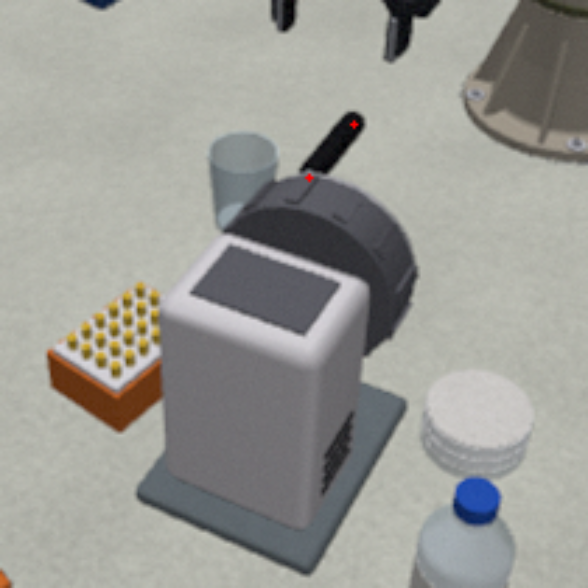

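View pics/top1.png

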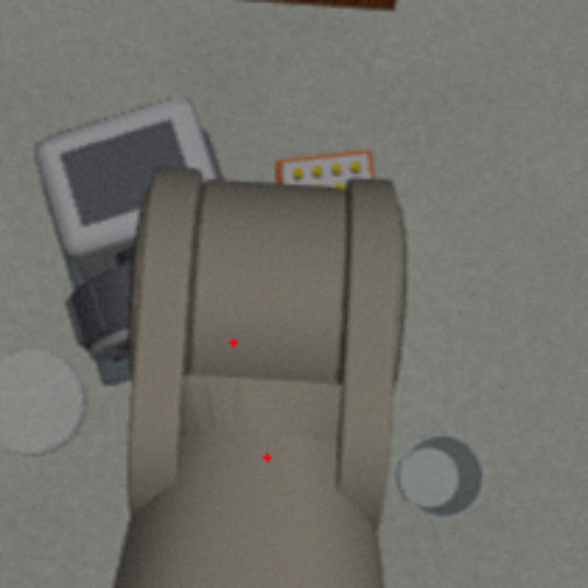

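The red model points lie on the handle axis in the scene view at zoomed (355,124) and (309,178), and the fingers straddle it from above. I'll descend now.

Request:
drive_tool(moves=[[[0.03,0.002,-0.001,0,0,0,0],[0.06,0.002,-0.001,0,0.001,0,0],[0.08,0.002,-0.001,0,0.002,0,0],[0.08,0.002,-0.001,0,0.002,0,0],[0.08,0.002,-0.001,0,0.002,0,60]]], squeeze=50)

```text
clock: 3.08
tcp_pos: [0.4748, 0.0565, 0.18]
orientation: [0.7, -0.105, 0.699, 0.104]
wrist_force: [0.0, -0.3, 0.6]
finger_gap: 0.0696
```

```bash
python3 st.py; python3 - <<'E'
from h import *
im=cams.read_camera("scene"); cv2.imwrite("pics/scene2.png",cv2.resize(im[100:250,200:400],None,fx=3.5,fy=3.5))
E
```

```text
3.075 [0.4748 0.0565 0.18  ] [ 0.04 -0.28  0.59] 0.06958683844477788
[-0.079  0.002 -0.001 -0.006  0.001  0.002]
[-0.     0.003 -0.001 -0.006  0.001  0.002]
```

View pics/scene2.png

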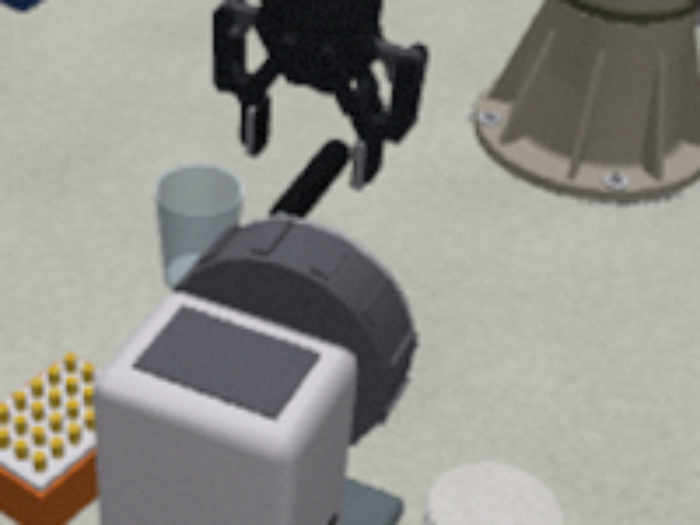

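The handle lies between the fingers, which show at zoomed (255,130) and (365,165). I'll close on it.

Request:
drive_tool(moves=[[[0,0.003,-0.001,-0.006,0,0.002,120],[0,0.003,-0.001,-0.006,0,0.002,255],[0,0.003,-0.001,-0.006,0,0.002,255],[0,0.003,-0.001,-0.006,0,0.002,255],[0,0.003,-0.001,-0.006,0,0.002,255]]], squeeze=50)

```text
clock: 3.75
tcp_pos: [0.4741, 0.0586, 0.182]
orientation: [0.701, -0.107, 0.698, 0.106]
wrist_force: [-2.4, -0.6, 8.8]
finger_gap: 0.0002
```

```bash
python3 st.py; python3 - <<'E'
from h import *
im=cams.read_camera("scene"); cv2.imwrite("pics/scene3.png",cv2.resize(im[100:250,200:400],None,fx=3.5,fy=3.5))
E
```

```text
3.75 [0.4741 0.0586 0.182 ] [-2.4  -0.63  8.81] 0.00022294518164269584
[-0.077  0.    -0.001 -0.     0.004  0.002]
[ 0.002  0.    -0.001 -0.     0.004  0.002]
```

View pics/scene3.png

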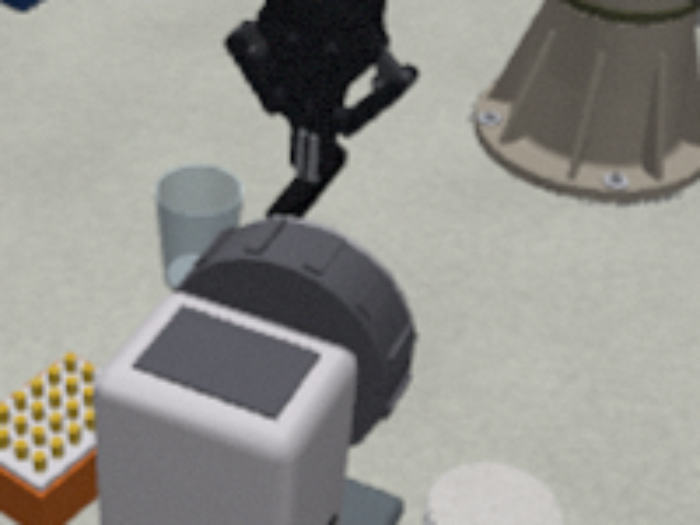

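The fingers shut completely (gap 0) and are pressing down on the handle, so the grip failed. I'll open, lift, and measure the handle again.

Request:
drive_tool(moves=[[[0,0,0,0,0,0,0],[-0.02,0,0,0,0,0,0],[-0.06,0,0,0,0,0,0],[-0.077,0,0,0,0.004,0.002,0],[-0.077,0,0,0,0.004,0.002,0]]])

```text
clock: 4.42
tcp_pos: [0.4748, 0.0585, 0.2601]
orientation: [0.7, -0.106, 0.698, 0.106]
wrist_force: [0.3, 0.3, -0.3]
finger_gap: 0.0853
```

```bash
python3 st.py; python3 - <<'E'
from h import *
im=cams.read_camera("scene"); 
r=finder.regions_of("scene","handle")
for q in r[:2]: print(q['conf'],q['point'],q['pixels'].sum(), cv2.boxPoints(cv2.minAreaRect(cv2.findNonZero(q['pixels'].astype(np.uint8)))).tolist())
for a in (-.6,-.778,-.9,-1.1,-1.3): print(a,[np.round(proj('scene',hpos(a,d)),1) for d in(-.045,0,.045)])
cv2.imwrite("pics/scene4.png",cv2.resize(im[100:200,230:350],None,fx=6,fy=6,interpolation=cv2.INTER_CUBIC))
E
```

```text
4.425 [0.4748 0.0585 0.2601] [ 0.27  0.33 -0.3 ] 0.08532814141936866
[ 0.001  0.001 -0.002 -0.     0.003  0.   ]
[ 0.08   0.001 -0.002 -0.     0.003  0.   ]
0.8 [289.6, 152.7] 237 [[276.0244140625, 160.2195281982422], [293.58538818359375, 138.26829528808594], [300.9024658203125, 144.12196350097656], [283.34149169921875, 166.0731964111328]]
0.68 [336.0, 302.4] 1735 [[312.11541748046875, 327.423095703125], [324.3077392578125, 266.4615478515625], [358.923095703125, 273.3846435546875], [346.73077392578125, 334.34619140625]]
-0.6 [array([299.4, 142.3]), array([291.4, 151.8]), array([283. , 161.9])]
-0.778 [array([296.3, 143.5]), array([288.3, 153.1]), array([279.9, 163.1])]
-0.9 [array([294.5, 144.7]), array([286.5, 154.2]), array([278. , 164.3])]
-1.1 [array([292. , 147.2]), array([284. , 156.7]), array([275.5, 166.8])]
-1.3 [array([290.3, 150.2]), array([282.3, 159.7]), array([273.8, 169.8])]
```

View pics/scene4.png

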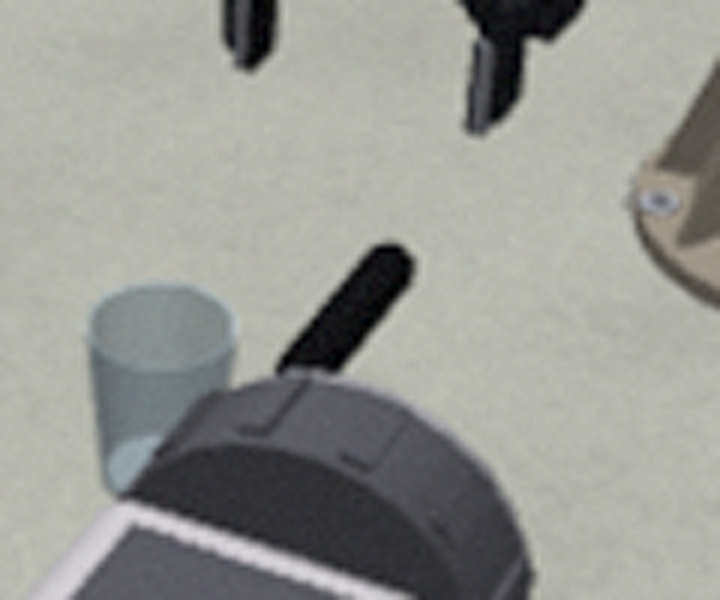

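```bash
python3 - <<'E'
from h import *
s=readout.get_state();P=s['tcp_pos']
for sg in(-1,1):
  print(np.round(proj('scene',P+sg*.0425*L+[0,0,.013]),1))
Q=np.array([.4741,.0586,.182]); print('closed tip',proj('scene',Q), 'in scene3 zoom',(proj('scene',Q)-[200,100])*3.5)
E
python3 - <<'E'
import cv2
im=cv2.imread('pics/scene3.png'); cv2.imwrite('pics/scene3z.png',cv2.resize(im[80:260,200:460],None,fx=3,fy=3,interpolation=cv2.INTER_CUBIC))
E
```

```text
[273.1 121.8]
[307.7 131.8]
closed tip [287.56823212 159.16329807] in scene3 zoom [306.48881243 207.07154325]
```

View pics/scene3z.png

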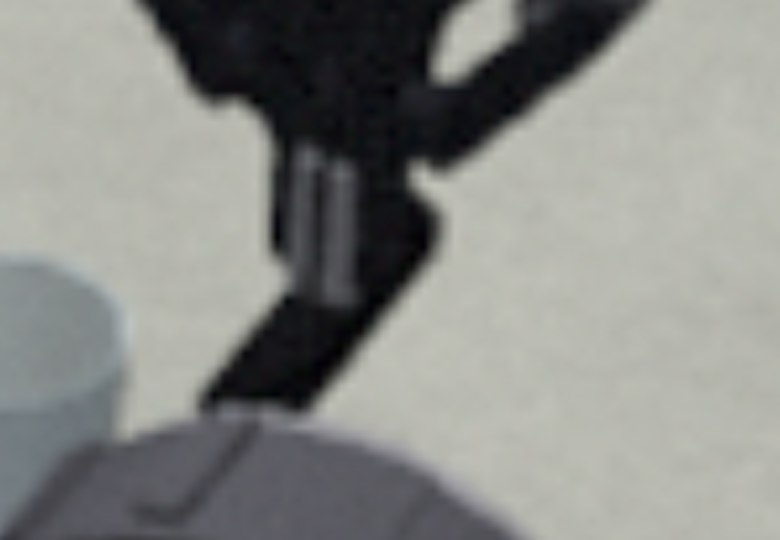

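The tips appear about 9 px higher than the reported TCP predicts. That is roughly 28 mm of height, and it matches touching the handle's top (0.210) at a reading of 0.182. So the real fingertips sit about 28 mm above the reported TCP. I'll go deeper in steps and check.

Request:
drive_tool(moves=[[[0.04,0.002,-0.001,0,0.003,0,0],[0.08,0.002,-0.001,0,0.003,0,0],[0.095,0.002,-0.001,0,0.003,0,0],[0.103,0.002,-0.001,0,0.003,0,0],[0.108,0.002,-0.001,0,0.003,0,0]]])

```text
clock: 5.15
tcp_pos: [0.4725, 0.0602, 0.1506]
orientation: [0.698, -0.106, 0.7, 0.106]
wrist_force: [0.6, 1.0, 0.9]
finger_gap: 0.0852
```

```bash
python3 st.py; python3 - <<'E'
from h import *
im=cams.read_camera("scene"); cv2.imwrite("pics/scene5.png",cv2.resize(im[100:200,230:350],None,fx=6,fy=6,interpolation=cv2.INTER_CUBIC))
E
```

```text
5.15 [0.4725 0.0602 0.1506] [0.6  1.04 0.93] 0.08524566425218569
[-0.109 -0.002 -0.    -0.    -0.003 -0.   ]
[-0.03  -0.002 -0.    -0.    -0.003 -0.   ]
```

View pics/scene5.png

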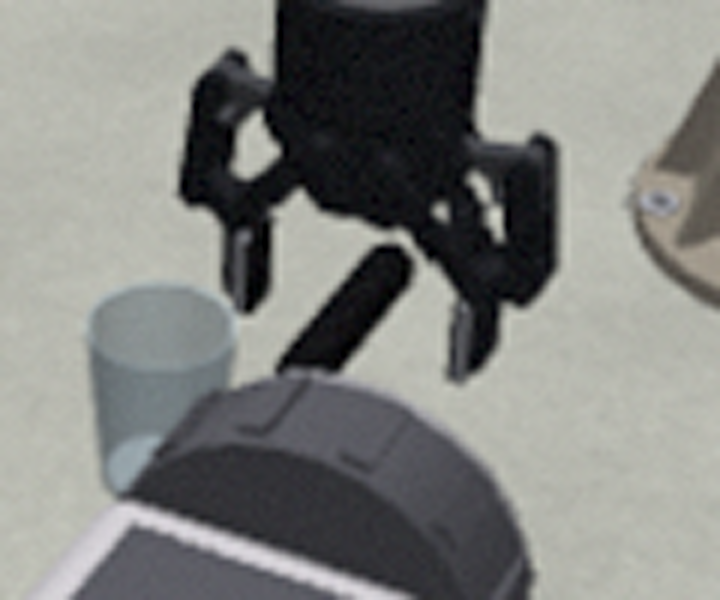

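The fingertips, at zoomed (245,310) and (460,380), are now clearly below the handle axis, with the handle between them. I'll close.

Request:
drive_tool(moves=[[[0,0,0,0,0,0,120],[0,0,0,0,0,0,255],[0,0,0,0,0,0,255],[0,0,0,0,0,0,255],[0,0,0,0,0,0,255]]], squeeze=50)

```text
clock: 5.82
tcp_pos: [0.4728, 0.0595, 0.1512]
orientation: [0.698, -0.107, 0.7, 0.106]
wrist_force: [-1.9, -3.7, 5.5]
finger_gap: 0.0207
```

```bash
python3 st.py; python3 - <<'E'
from h import *
im=cams.read_camera("scene"); cv2.imwrite("pics/scene6.png",cv2.resize(im[100:200,230:350],None,fx=6,fy=6,interpolation=cv2.INTER_CUBIC))
E
```

```text
5.825 [0.4728 0.0595 0.1512] [-1.91 -3.67  5.48] 0.020661290498339584
[-0.108 -0.001 -0.    -0.    -0.002  0.001]
[-0.029 -0.001 -0.    -0.    -0.002  0.001]
```

View pics/scene6.png

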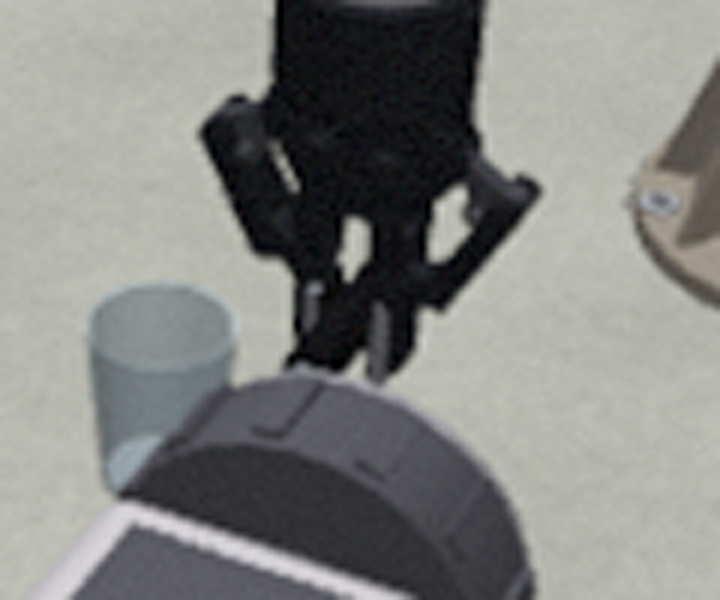

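Gripped: the gap is 20.7 mm on a 22 mm grip. I'll build a stepper that logs the angle and tangential/radial force and prints the next rows along the circle.

```bash
cat > step.py <<'E'
from h import *
import sys,json
# usage: step.py dir_deg_per_row [off] [radius]
dd=np.radians(float(sys.argv[1])); off=float(sys.argv[2]) if len(sys.argv)>2 else .0488
s=readout.get_state(); P=np.array(s['tcp_pos']); v=P+[0,0,off]-HUB
lat,zz=v@L,v[2]; a=np.arctan2(lat,zz); F=np.array(s['wrist_force'])
t=np.cos(a)*L-np.sin(a)*Z; r=np.sin(a)*L+np.cos(a)*Z
lab=sys.argv[3] if len(sys.argv)>3 else ''
rec=dict(t=s['clock'],a=a,rad=float(np.hypot(lat,zz)),along=float(v@AX),lat=float(lat),z=float(P[2]),Ft=float(F@t),Fr=float(F@r),Fa=float(F@AX),F=F.tolist(),gap=s['finger_gap'],lab=lab,T=np.array(s['ft_torque']).tolist(),FL=float(F@L))
open('log.jsonl','a').write(json.dumps(rec)+'\n')
print('t%.2f a=%.1fdeg rad=%.4f along=%.4f Ft=%.2f Fr=%.2f Fa=%.2f gap=%.4f'%(s['clock'],np.degrees(a),rec['rad'],rec['along'],rec['Ft'],rec['Fr'],rec['Fa'],s['finger_gap']))
a0=a
if len(sys.argv)>4: a0=np.radians(float(sys.argv[4]))   # commanded start angle
rows=[]
for i in range(1,6):
    q=rel(s,hpos(a0+dd*i)-[0,0,off]); rows.append([round(x,4) for x in q[:3]]+[0,round(q[4],3),0,255])
print(rows, 'end cmd %.1f'%np.degrees(a0+5*dd), np.round(q[3:],3))
print('max tilt err',np.round(rel(s,P)[3:],4))
E
python3 step.py -6
```

```text
t5.88 a=-43.3deg rad=0.0550 along=0.0001 Ft=1.34 Fr=5.53 Fa=-2.59 gap=0.0202
[[np.float64(0.0042), np.float64(-0.004), np.float64(-0.0001), 0, np.float64(-0.002), 0, 255], [np.float64(0.0087), np.float64(-0.0075), np.float64(-0.0001), 0, np.float64(-0.002), 0, 255], [np.float64(0.0136), np.float64(-0.0105), np.float64(-0.0), 0, np.float64(-0.002), 0, 255], [np.float64(0.0188), np.float64(-0.013), np.float64(-0.0), 0, np.float64(-0.002), 0, 255], [np.float64(0.0242), np.float64(-0.0149), np.float64(-0.0), 0, np.float64(-0.002), 0, 255]] end cmd -73.3 [-0.    -0.002  0.001]
max tilt err [-0.0005 -0.0022  0.0014]
```

Request:
drive_tool(moves=[[[0.004,-0.004,0,0,-0.002,0,255],[0.0085,-0.0075,0,0,-0.002,0,255],[0.0135,-0.0105,0,0,-0.002,0,255],[0.019,-0.013,0,0,-0.002,0,255],[0.024,-0.015,0,0,-0.002,0,255]]])

```text
clock: 6.5
tcp_pos: [0.4781, 0.044, 0.1287]
orientation: [0.7, -0.108, 0.698, 0.105]
wrist_force: [-1.9, -2.8, 8.8]
finger_gap: 0.0206
```

```bash
sed -i 's/rows.append(.*/rows.append([round(float(x),4) for x in q[:3]])/' step.py; python3 step.py -6 .0488 n -73.3
```

```text
t6.50 a=-72.1deg rad=0.0569 along=0.0005 Ft=7.69 Fr=4.72 Fa=-2.70 gap=0.0206
[[0.0072, 0.0001, -0.0006], [0.0129, -0.0006, -0.0006], [0.0187, -0.0007, -0.0006], [0.0244, -0.0003, -0.0006], [0.0301, 0.0008, -0.0006]] end cmd -103.3 [-0.001  0.001  0.004]
max tilt err [-0.0009  0.0014  0.0045]
```

Request:
drive_tool(moves=[[[0.007,0,-0.0005,0,0,0.004,255],[0.013,-0.0005,-0.0005,0,0,0.004,255],[0.0185,-0.0005,-0.0005,0,0,0.004,255],[0.0245,-0.0005,-0.0005,0,0,0.004,255],[0.03,0.001,-0.0005,0,0,0.004,255]]])

```text
clock: 7.12
tcp_pos: [0.4789, 0.0414, 0.0994]
orientation: [0.7, -0.108, 0.698, 0.103]
wrist_force: [0.4, -13.1, 1.8]
finger_gap: 0.0208
```

```bash
python3 step.py -6 .0488 n -103.3
```

```text
t7.12 a=-101.7deg rad=0.0580 along=0.0006 Ft=4.30 Fr=11.97 Fa=-3.50 gap=0.0208
[[0.0064, 0.0049, -0.0006], [0.0117, 0.0072, -0.0006], [0.0167, 0.0099, -0.0006], [0.0215, 0.0132, -0.0006], [0.0258, 0.017, -0.0007]] end cmd -133.3 [-0.003  0.002  0.008]
max tilt err [-0.0028  0.002   0.0078]
```

The radial force (12 N outward) says the true hub lies about 3 mm further toward -L. I'll shift the hub model.

```bash
sed -i 's/^HUB=.*/HUB=np.array([.4624,.0922,.16])/' h.py; python3 step.py -6 .050 n -104
```

```text
Traceback (most recent call last):
  File "step.py", line 1, in <module>
    from h import *
  File "h.py", line 13, in <module>
    AX=np.array([np.cos(YAW),np.sin(YAW),0]);L=np.array([-AX[1],AX[0],0]);Z=np.array([0,0,1.])
                        ^^^
NameError: name 'YAW' is not defined
```

```bash
sed -i 's/^HUB=.*/HUB=np.array([.4624,.0922,.16]);YAW=.302/' h.py; python3 step.py -6 .050 n -103
```

```text
t7.12 a=-101.2deg rad=0.0544 along=0.0007 Ft=4.19 Fr=12.01 Fa=-3.50 gap=0.0208
[[0.0073, 0.0014, -0.0007], [0.0126, 0.0036, -0.0007], [0.0177, 0.0064, -0.0007], [0.0224, 0.0096, -0.0007], [0.0268, 0.0134, -0.0008]] end cmd -133.0 [-0.003  0.002  0.008]
max tilt err [-0.0028  0.002   0.0078]
```

Request:
drive_tool(moves=[[[0.007,0.0015,-0.0005,-0.003,0.002,0.008,255],[0.0125,0.0035,-0.0005,-0.003,0.002,0.008,255],[0.0175,0.0065,-0.0005,-0.003,0.002,0.008,255],[0.0225,0.0095,-0.0005,-0.003,0.002,0.008,255],[0.027,0.0135,-0.0005,-0.003,0.002,0.008,255]]])

```text
clock: 7.75
tcp_pos: [0.4747, 0.0541, 0.0719]
orientation: [0.699, -0.106, 0.699, 0.106]
wrist_force: [1.2, -1.0, 1.3]
finger_gap: 0.0205
```

```bash
python3 step.py -6 .050 n -133
```

```text
t7.75 a=-133.6deg rad=0.0552 along=0.0004 Ft=1.79 Fr=0.06 Fa=0.83 gap=0.0205
[[0.0034, 0.0039, -0.0004], [0.007, 0.0085, -0.0004], [0.01, 0.0133, -0.0004], [0.0125, 0.0185, -0.0004], [0.0145, 0.0239, -0.0004]] end cmd -163.0 [0. 0. 0.]
max tilt err [0.0002 0.0002 0.0002]
```

Request:
drive_tool(moves=[[[0.0035,0.004,-0.0005,0,0,0,255],[0.007,0.0085,-0.0005,0,0,0,255],[0.01,0.0135,-0.0005,0,0,0,255],[0.0125,0.0185,-0.0005,0,0,0,255],[0.0145,0.024,-0.0005,0,0,0,255]]])

```text
clock: 8.38
tcp_pos: [0.467, 0.0773, 0.0568]
orientation: [0.699, -0.106, 0.699, 0.106]
wrist_force: [4.7, -1.3, -6.0]
finger_gap: 0.0208
```

```bash
python3 step.py -6 .050 n -163
```

```text
t8.38 a=-163.7deg rad=0.0555 along=-0.0001 Ft=0.84 Fr=6.47 Fa=4.11 gap=0.0208
[[0.0008, 0.0051, 0.0001], [0.0016, 0.0108, 0.0001], [0.0018, 0.0165, 0.0001], [0.0014, 0.0223, 0.0001], [0.0004, 0.028, 0.0001]] end cmd -193.0 [ 0. -0. -0.]
max tilt err [ 0.0002 -0.0001 -0.0001]
```

```bash
python3 step.py -6 .051 x -163
```

```text
t8.38 a=-163.4deg rad=0.0545 along=-0.0001 Ft=0.80 Fr=6.48 Fa=4.11 gap=0.0208
[[0.0018, 0.0051, 0.0001], [0.0026, 0.0108, 0.0001], [0.0028, 0.0165, 0.0001], [0.0024, 0.0223, 0.0001], [0.0014, 0.028, 0.0001]] end cmd -193.0 [ 0. -0. -0.]
max tilt err [ 0.0002 -0.0001 -0.0001]
```

Request:
drive_tool(moves=[[[0.002,0.005,0,0,0,0,255],[0.0025,0.011,0,0,0,0,255],[0.003,0.0165,0,0,0,0,255],[0.0025,0.0225,0,0,0,0,255],[0.0015,0.028,0,0,0,0,255]]])

```text
clock: 9.0
tcp_pos: [0.4582, 0.1044, 0.0554]
orientation: [0.699, -0.106, 0.699, 0.106]
wrist_force: [2.3, -0.4, 0.9]
finger_gap: 0.0206
```

```bash
python3 step.py -6 .051 n -193
```

```text
t9.00 a=166.5deg rad=0.0552 along=-0.0004 Ft=0.88 Fr=-1.10 Fa=2.10 gap=0.0206
[[-0.0016, 0.005, 0.0004], [-0.0038, 0.0104, 0.0004], [-0.0065, 0.0155, 0.0004], [-0.0097, 0.0202, 0.0004], [-0.0134, 0.0246, 0.0004]] end cmd -223.0 [ 0. -0. -0.]
max tilt err [ 0.0002 -0.0005 -0.0001]
```

Request:
drive_tool(moves=[[[-0.0015,0.005,0.0005,0,0,0,255],[-0.004,0.0105,0.0005,0,0,0,255],[-0.0065,0.0155,0.0005,0,0,0,255],[-0.0095,0.02,0.0005,0,0,0,255],[-0.0135,0.0245,0.0005,0,0,0,255]]])

```text
clock: 9.62
tcp_pos: [0.4504, 0.1282, 0.0686]
orientation: [0.698, -0.106, 0.7, 0.107]
wrist_force: [-1.1, -1.3, -3.4]
finger_gap: 0.0207
```

```bash
python3 step.py -6 .051 n -223
```

```text
t9.62 a=136.8deg rad=0.0554 along=-0.0008 Ft=3.02 Fr=1.87 Fa=-1.45 gap=0.0207
[[-0.0043, 0.0036, 0.0008], [-0.0088, 0.0071, 0.0008], [-0.0137, 0.0102, 0.0007], [-0.0189, 0.0127, 0.0007], [-0.0243, 0.0147, 0.0007]] end cmd -253.0 [ 0.    -0.002 -0.001]
max tilt err [ 0.0003 -0.0022 -0.0007]
```

Request:
drive_tool(moves=[[[-0.0045,0.0035,0.001,0,0,0,255],[-0.009,0.007,0.001,0,-0.001,0,255],[-0.0135,0.01,0.001,0,-0.002,0,255],[-0.019,0.0125,0.0005,0,-0.002,0,255],[-0.0245,0.0145,0.0005,0,-0.002,0,255]]])

```text
clock: 10.25
tcp_pos: [0.4457, 0.1427, 0.0931]
orientation: [0.698, -0.106, 0.7, 0.107]
wrist_force: [-4.9, 3.0, -6.3]
finger_gap: 0.0209
```

```bash
python3 step.py -6 .051 n -253
```

```text
t10.25 a=106.6deg rad=0.0555 along=-0.0009 Ft=4.76 Fr=5.94 Fa=-3.82 gap=0.0209
[[-0.0054, 0.0008, 0.0009], [-0.0111, 0.0017, 0.0009], [-0.0168, 0.0019, 0.0009], [-0.0226, 0.0015, 0.0009], [-0.0282, 0.0005, 0.0009]] end cmd -283.0 [ 0.001 -0.001 -0.002]
max tilt err [ 0.0007 -0.0014 -0.0019]
```

Request:
drive_tool(moves=[[[-0.0055,0.001,0.001,0,0,0,255],[-0.011,0.002,0.001,0,0,0,255],[-0.017,0.0025,0.001,0,0,-0.002,255],[-0.0225,0.002,0.001,0,0,-0.002,255],[-0.028,0.001,0.001,0,0,-0.002,255]]])

```text
clock: 10.88
tcp_pos: [0.4452, 0.1437, 0.121]
orientation: [0.698, -0.107, 0.7, 0.106]
wrist_force: [-4.9, -0.4, -6.7]
finger_gap: 0.021
```

```bash
python3 step.py -6 .051 n -283
```

```text
t10.88 a=77.6deg rad=0.0556 along=-0.0010 Ft=6.79 Fr=-0.35 Fa=-4.79 gap=0.0210
[[-0.0059, -0.0023, 0.001], [-0.0113, -0.0045, 0.001], [-0.0163, -0.0072, 0.001], [-0.0211, -0.0104, 0.001], [-0.0255, -0.0141, 0.0009]] end cmd -313.0 [ 0.001 -0.004 -0.   ]
max tilt err [ 0.0007 -0.0036 -0.0002]
```

Request:
drive_tool(moves=[[[-0.006,-0.002,0.001,0,-0.002,0,255],[-0.0115,-0.0045,0.001,0,-0.003,0,255],[-0.0165,-0.007,0.001,0,-0.004,0,255],[-0.021,-0.0105,0.001,0,-0.004,0,255],[-0.0255,-0.014,0.001,0,-0.004,0,255]]])

```text
clock: 11.5
tcp_pos: [0.4494, 0.1314, 0.1463]
orientation: [0.699, -0.106, 0.699, 0.108]
wrist_force: [-3.9, 4.4, -8.4]
finger_gap: 0.0208
```

```bash
python3 step.py -6 .051 n -313
```

```text
t11.50 a=47.9deg rad=0.0557 along=-0.0007 Ft=9.82 Fr=-1.66 Fa=-2.44 gap=0.0208
[[-0.0042, -0.0052, 0.0007], [-0.0078, -0.0097, 0.0007], [-0.0108, -0.0146, 0.0007], [-0.0134, -0.0198, 0.0007], [-0.0154, -0.0252, 0.0007]] end cmd -343.0 [ 0.001 -0.001 -0.002]
max tilt err [ 0.0013 -0.001  -0.0024]
```

Request:
drive_tool(moves=[[[-0.004,-0.005,0.0005,0.001,0,-0.002,255],[-0.008,-0.0095,0.0005,0.001,0,-0.002,255],[-0.011,-0.0145,0.0005,0.001,0,-0.002,255],[-0.0135,-0.02,0.0005,0.001,0,-0.002,255],[-0.0155,-0.025,0.0005,0.001,0,-0.002,255]]])

```text
clock: 12.12
tcp_pos: [0.4567, 0.1092, 0.1615]
orientation: [0.698, -0.105, 0.7, 0.108]
wrist_force: [-3.6, 7.7, -9.3]
finger_gap: 0.0205
```

```bash
python3 step.py -6 .051 n -343
```

```text
t12.12 a=18.8deg rad=0.0555 along=-0.0004 Ft=10.96 Fr=-6.11 Fa=-1.14 gap=0.0205
[[-0.0015, -0.0074, 0.0004], [-0.0023, -0.0131, 0.0004], [-0.0025, -0.0189, 0.0004], [-0.0022, -0.0246, 0.0004], [-0.0012, -0.0303, 0.0003]] end cmd -373.0 [ 0.001 -0.001 -0.004]
max tilt err [ 0.0014 -0.0014 -0.0043]
```

Request:
drive_tool(moves=[[[-0.0015,-0.0075,0.0005,0.001,0,-0.004,255],[-0.0025,-0.013,0.0005,0.001,0,-0.004,255],[-0.0025,-0.019,0.0005,0.001,0,-0.004,255],[-0.002,-0.0245,0.0005,0.001,0,-0.004,255],[-0.001,-0.0305,0.0005,0.001,0,-0.004,255]]])

```text
clock: 12.75
tcp_pos: [0.4655, 0.0824, 0.1631]
orientation: [0.698, -0.105, 0.699, 0.109]
wrist_force: [-7.0, 9.1, -1.5]
finger_gap: 0.0205
```

```bash
python3 step.py -6 .051 n -373
```

```text
t12.75 a=-10.7deg rad=0.0550 along=0.0001 Ft=10.27 Fr=-3.46 Fa=-3.96 gap=0.0205
[[0.002, -0.0077, -0.0001], [0.0042, -0.013, -0.0001], [0.0068, -0.0181, -0.0001], [0.01, -0.0229, -0.0001], [0.0137, -0.0273, -0.0001]] end cmd -403.0 [ 0.002 -0.001 -0.005]
max tilt err [ 0.0021 -0.0006 -0.0051]
```

Request:
drive_tool(moves=[[[0.002,-0.0075,0,0.002,0,-0.005,255],[0.004,-0.013,0,0.002,0,-0.005,255],[0.007,-0.018,0,0.002,0,-0.005,255],[0.01,-0.023,0,0.002,0,-0.005,255],[0.0135,-0.0275,0,0.002,0,-0.005,255]]])

```text
clock: 13.38
tcp_pos: [0.4736, 0.0583, 0.1506]
orientation: [0.699, -0.106, 0.699, 0.108]
wrist_force: [-6.3, 10.0, 1.0]
finger_gap: 0.0205
```

```bash
python3 step.py -6 .051 n -403; cat > fitF.py <<'E'
import json,numpy as np
D=[json.loads(l) for l in open('log.jsonl')]
D=[d for d in D if d['lab'] in('n','p')]
a=np.array([d['a'] for d in D]);F=np.array([d['Ft'] for d in D]);sg=np.array([1 if d['lab']=='n' else -1 for d in D])
A=np.stack([sg,np.sin(a),np.cos(a)],1)
def fit(m):
    c,*_=np.linalg.lstsq(A[m],F[m],rcond=None); r=F[m]-A[m]@c
    # Ft on tool = sg*fr + gravity tangential force (of drum on handle) g(a)=G*sin(a+phi'), t along +a
    amp=np.hypot(c[1],c[2])
    # gravity force positive = pushes to +a. g=amp*cos(a-a0), a0=atan2(c1,c2). heavy at angle h=a+d (from top, +a dir): torque to +a = M sin(h)
    a0=np.arctan2(c[1],c[2])  # g max at a0 => h=90deg => d=90-a0 ; heavy down a=180-d=90+a0
    tgt=np.degrees(a0)+90
    print('fr N %.2f amp %.2f (M=%.3f) handle angle for heavy down %.1f deg rms %.2f'%(c[0],amp,amp*.055,(tgt+180)%360-180,np.sqrt(np.mean(r**2))));return r
r=fit(np.ones(len(D),bool))
for s in(1,-1):
    if (sg==s).sum()>4: fit(sg==s)
print([(round(np.degrees(x)),round(y,1)) for x,y in zip(a,r)])
E
python3 fitF.py
```

```text
t13.38 a=-40.7deg rad=0.0548 along=0.0006 Ft=9.32 Fr=-6.70 Fa=-2.99 gap=0.0205
[[0.0054, -0.0058, -0.0006], [0.01, -0.0094, -0.0006], [0.0148, -0.0125, -0.0006], [0.02, -0.015, -0.0006], [0.0254, -0.017, -0.0006]] end cmd -433.0 [ 0.002  0.001 -0.004]
max tilt err [ 0.0017  0.0014 -0.0039]
fr N 5.83 amp 5.07 (M=0.279) handle angle for heavy down 94.9 deg rms 0.35
fr N 5.83 amp 5.07 (M=0.279) handle angle for heavy down 94.9 deg rms 0.35
[(-72, np.float64(0.7)), (-102, np.float64(-0.1)), (-101, np.float64(-0.2)), (-134, np.float64(-0.2)), (-164, np.float64(-0.0)), (167, np.float64(-0.1)), (137, np.float64(0.6)), (107, np.float64(-0.0)), (78, np.float64(-0.5)), (48, np.float64(0.3)), (19, np.float64(0.2)), (-11, np.float64(-0.4)), (-41, np.float64(-0.1))]
```

The fit is clean: friction 0.32 N·m, imbalance 0.279 N·m, rms 0.35 N, and the heavy side is down with the handle at about 95°. I'll turn back the other way as a cross-check and go there.

```bash
python3 step.py 6 .051 x -41
```

```text
t13.38 a=-40.7deg rad=0.0548 along=0.0006 Ft=9.32 Fr=-6.70 Fa=-2.99 gap=0.0205
[[-0.0035, 0.0042, -0.0006], [-0.0065, 0.0091, -0.0005], [-0.009, 0.0143, -0.0005], [-0.011, 0.0197, -0.0005], [-0.0123, 0.0253, -0.0005]] end cmd -11.0 [ 0.002  0.001 -0.004]
max tilt err [ 0.0017  0.0014 -0.0039]
```

Request:
drive_tool(moves=[[[-0.0035,0.004,-0.0005,0.002,0,-0.004,255],[-0.0065,0.009,-0.0005,0.002,0,-0.004,255],[-0.009,0.0145,-0.0005,0.002,0,-0.004,255],[-0.011,0.0195,-0.0005,0.002,0,-0.004,255],[-0.0125,0.0255,-0.0005,0.002,0,-0.004,255]]])

```text
clock: 14.0
tcp_pos: [0.4656, 0.0825, 0.1633]
orientation: [0.7, -0.106, 0.698, 0.106]
wrist_force: [-0.8, 1.1, -8.3]
finger_gap: 0.0208
```

```bash
python3 step.py 6 .051 p -11
```

```text
t14.00 a=-10.7deg rad=0.0553 along=0.0002 Ft=-0.27 Fr=-8.36 Fa=-0.41 gap=0.0208
[[-0.0005, 0.0055, -0.0002], [-0.0007, 0.0112, -0.0002], [-0.0003, 0.017, -0.0002], [0.0007, 0.0226, -0.0002], [0.0023, 0.0282, -0.0002]] end cmd 19.0 [-0.001  0.002  0.001]
max tilt err [-0.0006  0.0016  0.0008]
```

Request:
drive_tool(moves=[[[-0.0005,0.0055,0,0,0.001,0,255],[-0.0005,0.011,0,0,0.001,0,255],[-0.0005,0.017,0,0,0.001,0,255],[0.0005,0.0225,0,0,0.001,0,255],[0.0025,0.028,0,0,0.001,0,255]]])

```text
clock: 14.62
tcp_pos: [0.4567, 0.1094, 0.1611]
orientation: [0.699, -0.106, 0.699, 0.106]
wrist_force: [-4.7, -1.8, 1.3]
finger_gap: 0.0205
```

```bash
python3 step.py 6 .051 p 19
```

```text
t14.62 a=19.1deg rad=0.0552 along=-0.0003 Ft=-0.73 Fr=1.07 Fa=-5.00 gap=0.0205
[[0.0023, 0.0052, 0.0003], [0.005, 0.0102, 0.0003], [0.0082, 0.015, 0.0003], [0.0119, 0.0194, 0.0003], [0.016, 0.0234, 0.0003]] end cmd 49.0 [-0.001  0.     0.001]
max tilt err [-0.0007  0.0001  0.001 ]
```

Request:
drive_tool(moves=[[[0.0025,0.005,0.0005,0,0,0.001,255],[0.005,0.01,0.0005,0,0,0.001,255],[0.008,0.015,0.0005,0,0,0.001,255],[0.012,0.0195,0.0005,0,0,0.001,255],[0.016,0.0235,0.0005,0,0,0.001,255]]])

```text
clock: 15.25
tcp_pos: [0.4493, 0.132, 0.1454]
orientation: [0.699, -0.106, 0.699, 0.106]
wrist_force: [-6.8, -4.0, 0.8]
finger_gap: 0.0204
```

```bash
python3 step.py 6 .051 p 49
```

```text
t15.25 a=49.0deg rad=0.0555 along=-0.0006 Ft=-1.77 Fr=-0.83 Fa=-7.66 gap=0.0204
[[0.0049, 0.0032, 0.0006], [0.0098, 0.0062, 0.0006], [0.015, 0.0088, 0.0006], [0.0204, 0.0107, 0.0007], [0.0259, 0.0121, 0.0007]] end cmd 79.0 [-0.001 -0.001  0.   ]
max tilt err [-0.0007 -0.001   0.0004]
```

Request:
drive_tool(moves=[[[0.005,0.003,0,0,0,0,255],[0.01,0.006,0,0,0,0,255],[0.015,0.009,0,0,0,0,255],[0.0205,0.011,0,0,0,0,255],[0.026,0.0125,0,0,0,0,255]]])

```text
clock: 15.88
tcp_pos: [0.4454, 0.144, 0.1202]
orientation: [0.699, -0.106, 0.699, 0.106]
wrist_force: [-5.7, -3.8, 4.4]
finger_gap: 0.0211
```

```bash
python3 step.py 6 .051 p 79; python3 fitF.py
```

```text
t15.88 a=78.4deg rad=0.0556 along=-0.0008 Ft=-4.75 Fr=-1.06 Fa=-6.55 gap=0.0211
[[0.0064, 0.0003, 0.0008], [0.0121, 0.0005, 0.0008], [0.0179, 0.0001, 0.0008], [0.0235, -0.0009, 0.0008], [0.0291, -0.0025, 0.0008]] end cmd 109.0 [-0.001 -0.001  0.001]
max tilt err [-0.0007 -0.0006  0.0009]
fr N 5.79 amp 5.18 (M=0.285) handle angle for heavy down 94.3 deg rms 0.36
fr N 5.83 amp 5.07 (M=0.279) handle angle for heavy down 94.9 deg rms 0.35
[(-72, np.float64(0.7)), (-102, np.float64(-0.1)), (-101, np.float64(-0.2)), (-134, np.float64(-0.2)), (-164, np.float64(0.1)), (167, np.float64(0.0)), (137, np.float64(0.7)), (107, np.float64(0.1)), (78, np.float64(-0.5)), (48, np.float64(0.3)), (19, np.float64(0.2)), (-11, np.float64(-0.5)), (-41, np.float64(-0.1)), (-11, np.float64(0.5)), (19, np.float64(0.0)), (49, np.float64(0.3)), (78, np.float64(-0.4))]
```

Request:
drive_tool(moves=[[[0.006,0.001,0,0,0,0,255],[0.012,0.001,0,0,0,0,255],[0.016,0.0005,0,0,0,0,255],[0.016,0.0005,0,0,0,0,255],[0.016,0.0005,0,0,0,0,255]]])

```text
clock: 16.5
tcp_pos: [0.4451, 0.1449, 0.1046]
orientation: [0.699, -0.106, 0.699, 0.106]
wrist_force: [-5.1, -1.0, 1.7]
finger_gap: 0.0202
```

```bash
python3 step.py 0 .051 end 95
```

```text
t16.50 a=94.5deg rad=0.0556 along=-0.0008 Ft=-1.78 Fr=0.43 Fa=-5.20 gap=0.0202
[[0.0004, -0.0006, 0.0008], [0.0004, -0.0006, 0.0008], [0.0004, -0.0006, 0.0008], [0.0004, -0.0006, 0.0008], [0.0004, -0.0006, 0.0008]] end cmd 95.0 [-0. -0.  0.]
max tilt err [-0.0005 -0.0002  0.0004]
```

```bash
python3 - <<'E'
from h import *
import json
from scipy.optimize import least_squares
D=[json.loads(l) for l in open('log.jsonl')]
D=[d for d in D if d['lab'] in 'np' and d['lab'] and d['t']>7.2]
# tcp lat relative to current HUB, z reading
y=np.array([d['lat'] for d in D]);z=np.array([d['z'] for d in D])
f=least_squares(lambda p:np.hypot(y-p[0],z-p[1])-p[2],[0,.109,.055]); print(f.x,np.abs(f.fun).max())
s=readout.get_state();v=np.array(s['tcp_pos'])-HUB
print('angle by circle fit',np.degrees(np.arctan2(v@L-f.x[0],s['tcp_pos'][2]-f.x[1])))
im=cams.read_camera("scene")
for k in(-.045,0,.045): cv2.circle(im,tuple(np.round(proj("scene",hpos(np.radians(94.5),k))).astype(int).tolist()),1,(0,0,255),-1)
cv2.imwrite("pics/scene7.png",cv2.resize(im[90:310,190:390],None,fx=2.7,fy=2.7))
s=readout.get_state(); print(s['clock'],s['tcp_pos'],s['qvel'],s['finger_gap'])
E
```

```text
[0.00057086 0.10917275 0.05504384] 0.0002141202442186782
angle by circle fit 94.74470904316658
16.55 [0.44511442 0.14484269 0.10459609] [ 7.70071598e-04  1.56337609e-03  5.49759683e-04  1.70862026e-03
  3.68709356e-05 -1.57245427e-03] 0.02081597484218598
```

View pics/scene7.png

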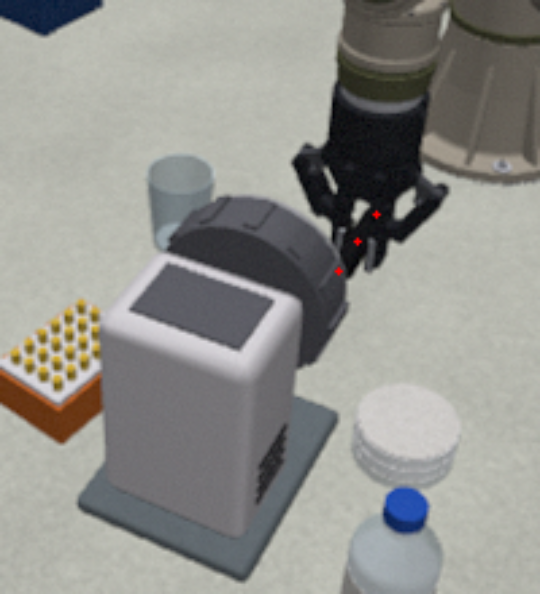

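The picture shows the handle gripped at zoomed (357,241), on the model points, and the bystanders where they were. The circle fit residual is 0.2 mm and the angle is 94.7°. I'll do one settling hold and then hand in.

Request:
drive_tool(moves=[[[0,0,0,0,0,0,255],[0,0,0,0,0,0,255],[0,0,0,0,0,0,255],[0,0,0,0,0,0,255],[0,0,0,0,0,0,255]]])

```text
clock: 17.18
tcp_pos: [0.4451, 0.1449, 0.1047]
orientation: [0.699, -0.106, 0.699, 0.106]
wrist_force: [-4.4, -2.2, 0.5]
finger_gap: 0.0206
```

```bash
python3 step.py 0 .051 end 95 | head -1; python3 -c "
from workcell import env,readout
print(readout.get_state()['qvel']); print(env.hand_in())"
```

```text
t17.18 a=94.5deg rad=0.0556 along=-0.0008 Ft=-0.48 Fr=-0.81 Fa=-4.90 gap=0.0206
[ 0.00074329  0.00058714 -0.00084763 -0.00171627  0.00030504 -0.00092978]
the job is handed in; nothing more can be done
None
```

I gripped the crank handle from above, turned the drum one full turn and then back, and held it with the heavy side down. I handed the job in at about 17 s.

**Heavy side:** the force fit gave an imbalance of about 0.28 N·m and seal friction of about 0.32 N·m, with 0.36 N rms. It puts the heavy side straight down with the handle at 94–95° from the top, and the forward turn alone agrees with both directions together to within 1°.

**Last checks:**
- The handle stood at 94.5–94.7°, and the circle fit residual was 0.2 mm.
- The arm was still, with the fingers closed on the handle at a 20.6 mm gap and the squeeze set to 50 N.
- In the last scene picture the bottle, tip box, dishes and beaker looked where they were. The marker does not show in that view, so I did not check it.

**What disagreed on the way:**
- **First grip:** it shut above the handle because the fingertips were really about 28 mm higher than the reported TCP. I lifted, went deeper and gripped again.
- **Hub position:** the camera estimate was about 3 mm off to the side, which showed as up to 12 N of sideways force. I corrected it while turning.
- **Remaining force:** a sideways pull of about 5 N along the shaft was still there at the end.

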